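# Lock a slide carrier in the specimen chamber

### The job

Put the blue slide carrier away in the white specimen chamber: set it down (do not drop it) flat and upright on the chamber floor inside the yellow ribs, lengthwise like the ribs, and let go. Then close the lid fully and turn its red wing knob clockwise as far as it goes, so that the hidden tongue swings behind the frame edge and locks the lid. Leave everything else on the bench where it stands.

Things in the scene. Friction and masses are not known exactly. Their poses are not given: they have to be found in the camera images.
- carrier: Blue plastic slide carrier, about 90 g (60 to 130 g): a base 80 (x) x 36 (y) x 14 (z) mm with an upright grip fin in its middle, 30 (x) x 10 (y) mm, from the base up to 48 mm above the underside. Origin: centre of the underside; z up. Grip the fin across its 10 mm thickness (along y). A half turn about z makes no difference.
- chamber: White open-topped chamber fixed to the bench, outside 200 (x) x 180 (y) x 80 (z, rim) mm, walls 6 mm, steel floor 6 mm thick. Origin: centre of the underside; z up. Its lid is hinged along the top of its -y side. A dark frame lip, 6 mm thick and level with the rim, juts inward over the opening: to y = +72 mm along the +y side, and to x = +-85 mm on the x sides.
- bay (a point): Centre of the bay on the chamber floor, 6 mm above the bench; axes as the chamber's. The bay is 104 (x) x 60 (y) mm inside yellow ribs that are 8 mm high; the carrier lies in it with its long side along x.
- lid (a joint): Lid angle in rad: 0 shut flat on the rim, 1.57 upright, opens to 1.85 (leaning outward to the chamber's -y side); starts at 1.45 to 1.8. The hinge is stiff: the lid stays where it is left, and closing takes about 3 N at its free edge. It must be pressed fully down. The latch tongue must be clear of the frame (knob below about 0.35 rad) for the lid to shut.
- lid_hinge (a point): Middle of the lid's hinge line, at chamber x = 0, y = -90 mm, z = 80.5 mm. Its x axis is the hinge line, parallel to the chamber's x; its y axis runs along the lid from the hinge to the free edge (the chamber's +y when shut); z is the lid's outward normal (up when shut). The lid is a white plate spanning x +-100 mm, y 0 to 180 mm, z 0 to 8 mm in this frame. The wing knob sticks out of the outer face.
- latch (a joint): Wing knob angle in rad, growing clockwise seen from outside (above, when shut). 0: wing and hidden tongue lie along the hinge line, with the white wing tip and tongue to the lid's -x; 1.57, the stop: wing square to the hinge, white tip and tongue pointing to the lid's free edge, tongue behind the frame lip. Starts at 0 to 0.3. Turns against a light friction of about 0.06 N m and stays where left.
- latch_grip (a point): On the wing knob's axis, 25 mm above the lid's outer face, at lid x = 0, y = 140 mm (lid_hinge frame). Knob: a round boss 32 mm across and 10 mm high, on it a red wing 46 mm long x 10 mm thick, from 10 to 36 mm above the lid's outer face. Its x axis runs along the wing (the white tip is at -x) and turns with it, its z axis is the knob's axis.
- white_carrier: Bystander: the same carrier in white. Origin: centre of the underside.
- dishes: Bystander: two stacked clear dishes, 60 mm across, 28 mm high. Origin: centre of the underside.
- tip_box: Bystander: orange pipette tip box with clear top, 68 x 54 x 44 mm. Origin: centre of the underside.
- wash_bottle: Bystander: white bottle, 60 mm across, 170 mm high. Origin: centre of the underside.
- reagent: Bystander: amber jar, 56 mm across, 90 mm high. Origin: centre of the underside.
- tube_rack: Bystander: blue rack of capped tubes, 70 x 130 x 58 mm. Origin: centre of the underside.
- beaker: Bystander: glass beaker, 64 mm across, 70 mm high. Origin: centre of the underside.
Mind the look-alikes: they are no part of the job. Of the things that look like the carrier, take the one that is farthest from the robot's base at the start.

How it is judged:
On the way, in this order (a step that is already met when the one before it is completed fails the run):
1. the blue carrier stands flat in the ribbed bay, let go (x of carrier in the frame of bay between -0.015 and 0.015 m and y of carrier in the frame of bay between -0.015 and 0.015 m and z of carrier in the frame of bay between -0.004 and 0.004 m and angle between carrier's own z axis and vertical below 0.1 rad and contact force between the fingers and carrier below 0.05 N), for 0.2 s.
2. the lid is shut (x of carrier in the frame of bay between -0.015 and 0.015 m and y of carrier in the frame of bay between -0.015 and 0.015 m and z of carrier in the frame of bay between -0.004 and 0.004 m and angle between carrier's own z axis and vertical below 0.1 rad and value of joint lid below 0.03 rad), for 0.2 s.
3. the wing knob is turned so that the tongue is behind the frame edge (all of step 2 and value of joint latch above 1.2 rad), for 0.2 s.
At the end, for the whole second after the job is handed in: The blue carrier rests flat on the floor in the ribbed bay (centre within 15 mm of the bay's in x and y, underside within 4 mm of the floor, tilt below 0.1 rad), the lid is shut (below 0.03 rad) and the wing knob is turned to more than 1.2 rad of its 1.57 rad, all at rest and released (all of step 3 and contact force between the fingers and carrier below 0.05 N and linear speed of carrier below 0.02 m/s and velocity of joint latch below 0.05 rad/s); the robot touches nothing.
It fails at once if another thing on the bench is pushed more than 30 mm or tipped (distance of any of white_carrier, dishes, tip_box, wash_bottle, reagent, tube_rack, beaker from where it was at the start of the episode above 0.03 m or angle between any of white_carrier, dishes, tip_box, wash_bottle, reagent, tube_rack, beaker's own z axis and vertical above 0.5 rad).
It fails at once if the carrier is dropped into the chamber (horizontal distance between carrier and bay below 0.08 m and height (world z) of carrier below 0.08 m and linear speed of carrier above 0.6 m/s).
It also fails if it takes over 72 s, if anything falls off the work surface, if the arm or the gripper's body presses on something with over 40 N, if the wrist force passes 120 N, or if a joint passes its speed limit or range.

### The arm

A 7-joint arm with a two-finger parallel gripper is mounted at the origin on the work surface. World frame = base frame: x ahead of the robot, y to its left, z up, the work surface at z = 0. Lengths are in m, angles in rad, forces in N, time in s.
With the tool pointing down it reaches from about 0.425 to 0.875 m from the base axis. Payload 8.4 kg.
Tool frame: the origin (TCP) lies at the very end of the fingers, on their centre line; the grasp point (between the pads) lies 19 mm behind it (bot.hold_point_z is the distance from the TCP to the grasp point, in m); x points along the fingers, y is the direction in which the jaws open and shut, and the axes are right-handed (so a half turn about x gives the same grasp; the last joint's range is limited). The gripper opens to 85 mm and grips with 20 to 120 N. Pads are 22 mm wide; open, the fingers measure 114 mm over their backs; the gripper's body (76 mm by 85 mm) begins 54 mm behind the grasp point. The pads swing forward as they close: fully open they stand 13 mm farther back than shut.
Start: joints at [1.051, 0.333, 0.04, 1.465, -0.013, 1.343, -0.059], TCP at [0.265, -0.593, 0.231] pointing down, gripper open.
Joint ranges: [-2.58, 2.58], [-0.38, 2.09], [-1.3, 1.39], [0.25, 2.4], [-1.5, 4.64], [0.08, 2.09], [-2.65, 2.65]. Speed limits (rad/s): [2.22, 2.22, 2.79, 2.79, 3.14, 3.14, 3.14].

### API

Orientations are given as a unit quaternion [w, x, y, z].
In Python, from plant import bot gives the robot as it stands.
- The arm moves only by the tool move_arm, never from a script. Its argument "plan" is a list of rows, each a list of 7 numbers: the shift along the world's x, y, z in m, then the turn, a rotation vector about the world's x, y, z in degrees, then the opening, from 0 (shut) to 1 (fully open). A call has 1 to 8 rows; each row is the pose to reach, as a shift and turn from the pose commanded when the call began; what a row does not reach only later rows make up. A row lasts 1/8 s, in which the tool goes at most 62.5 mm and 10.7 degrees, less where a joint would pass 70% of its speed; a pose out of reach is approached as far as the arm can. A call with a gripper value outside its range is refused whole. The fingers move at their own pace and stop on an object; the grip force is fixed at half the most. Time passes only in rows, so rows that repeat a pose let the fingers close. It gives the time, the measured TCP pose, the force and the opening at its end, in the units of the state.
- bot.observe(): the state, without advancing time (a new reading comes with each control period).
- bot.capture(name): name is "side" or "top"; returns a dict with "frame" (400x640x3 uint8, red, green, blue), "fovy" (degrees; the focal length in pixels is half the picture's height over the tangent of half this angle, whatever the lens; pixels are square), "cx", "cy" (the principal point, pixels), "dist_coeffs" ([k1, k2, p1, p2, k3] as OpenCV has them; the pictures are not rectified), "R" (3x3) and "t" (3): a world point X has camera coordinates R X + t. Camera axes: x right, y down, z forward; pixel columns grow to the right and rows downward; lengths in m; the calibration is good to about 2 mm. A picture is of the moment at which its call begins. There is no depth.
- bot.finish_job(): hands the job in, once; it reports no verdict.
Trained networks look in the newest picture that a camera, given by its name, has taken for a name from the list of things; names that differ only in an ending like _2 or _b are one class to them, and where a whole thing is asked for, a point or a joint stands for the part that bears it (a point fixed in the world has none). Each returns a list of dicts, best first, with "p" (0 to 1); they miss things now and then, are a little off and sometimes report something else, mostly with a low value. They report only what shows in the picture. A call takes as long as a camera call. They do not tell look-alikes from the thing itself.
- bot.spot_in(thing, camera): "bbox" ([centre column, centre row, width, height] in pixels, round what is visible of it).
- bot.regions_of(thing, camera): "region" (400x640 bool, what is visible of it) and "bbox" ([centre column, centre row, width, height] in pixels, round what is visible of it).
- bot.pinpoint(thing, camera): "location" ([column, row] in pixels: a listed point, or the origin of a listed thing).
The state is a dict: "t": time; "joint_positions": joint angles; "qvel": joint speeds; "tau": joint torques, N m; "position": TCP position; "ee_rot": TCP orientation; "contact_force": force on the tool from outside, world axes, zero at the start; "wrist_torque": the same for the moment, N m; "finger_gap": finger opening in m.
Only numpy, scipy, OpenCV 4.12 (cv2) and the standard library are available. Lean on these libraries where they do the work, as an engineer would, in place of code of your own. Each camera call takes 0.05 s, during which the arm holds its last target.

## Working session

There is one attempt and no reset: what is moved stays moved. The work goes in short steps, Python scripts to look and compute and a tool call to move; the robot and the scene stay as the last step left them, time stands still between calls to the robot, and variables do not carry over. Pictures are saved under pics/ and viewed, and the job is handed in when it is done.

Besides the shell and the picture viewer there is one more tool, called after "Call:" as name(argument=value, ...), one argument or row to a line, values as JSON. move_arm: Moves the arm, as the interface text tells. Its arguments: {"type":"object","properties":{"plan":{"type":"array","items":{"type":"array","items":{"type":"number"}}}},"required":["plan"]}

```bash
ls; mkdir -p pics; python3 - <<'E'
from plant import bot
import cv2
s=bot.observe()
print({k:(v if not hasattr(v,'round') else v.round(3) if hasattr(v,'shape') else v) for k,v in s.items()})
for n in ("side","top"):
    c=bot.capture(n)
    cv2.imwrite(f"pics/{n}0.png",c["frame"][:,:,::-1])
    print(n,c["fovy"],c["cx"],c["cy"],c["dist_coeffs"],c["R"],c["t"])
    for th in ["carrier","chamber","bay","lid_hinge","latch_grip","white_carrier","lid","latch"]:
        try: print(th,[(round(d["p"],2),[round(float(x)) for x in d["location"]]) for d in bot.pinpoint(th,n)])
        except Exception as e: print(th,e)
        try: print("  spot",[(round(d["p"],2),[round(float(x)) for x in d["bbox"]]) for d in bot.spot_in(th,n)])
        except Exception as e: print(th,e)
E
```

```text
pics
{'t': 0.0, 'joint_positions': array([ 1.051,  0.334,  0.04 ,  1.466, -0.013,  1.343, -0.059]), 'qvel': array([-0.002, -0.001, -0.001, -0.001, -0.002,  0.001, -0.001]), 'tau': array([ 1.0000e-03, -6.5856e+01,  1.3660e+00, -4.0557e+01,  1.7000e-02,
        1.2000e-02, -0.0000e+00]), 'position': array([ 0.265, -0.593,  0.23 ]), 'ee_rot': array([-0.147, -0.691, -0.148,  0.692]), 'contact_force': array([ 0.027,  0.675, -0.036]), 'wrist_torque': array([ 0.013, -0.035,  0.065]), 'finger_gap': 0.08517988351175085}
side 55.852782317340115 319.21229331680127 199.98200328342622 [0.01159148 0.         0.         0.         0.        ] [[-0.97263614 -0.23213188  0.00968142]
 [-0.12259088  0.47736839 -0.87010971]
 [ 0.1973586  -0.847487   -0.49276299]] [0.467434   0.17649598 1.09803735]
carrier [(0.88, [316, 266]), (0.88, [398, 318]), (0.85, [361, 247]), (0.76, [361, 286])]
  spot [(0.92, [398, 318, 35, 36]), (0.85, [361, 287, 28, 31]), (0.65, [361, 246, 23, 28]), (0.58, [322, 260, 30, 21])]
chamber [(0.68, [314, 215]), (0.19, [325, 184])]
  spot [(0.96, [318, 183, 73, 105])]
bay [(0.93, [315
[... 1232 characters left out ...]
97]), (0.67, [386, 183]), (0.63, [256, 136]), (0.27, [210, 216])]
  spot [(0.74, [348, 191, 87, 85])]
lid_hinge [(0.77, [365, 199])]
  spot [(0.67, [376, 190, 29, 74])]
latch_grip [(0.7, [383, 185])]
  spot [(0.59, [380, 185, 24, 17]), (0.22, [377, 188, 24, 77])]
white_carrier [(0.58, [258, 180])]
  spot [(0.58, [256, 176, 12, 23])]
lid it knows: bay, beaker, carrier, chamber, dishes, latch_grip, lid_hinge, reagent, tip_box, tube_rack, wash_bottle, white_carrier
  spot [(0.74, [377, 189, 23, 72]), (0.44, [252, 130, 23, 37])]
latch it knows: bay, beaker, carrier, chamber, dishes, latch_grip, lid_hinge, reagent, tip_box, tube_rack, wash_bottle, white_carrier
  spot [(0.64, [381, 187, 21, 13])]
```

```bash
python3 - <<'E'
import cv2
for n,(a,b,c,d) in {"side":(180,120,440,345),"top":(170,100,430,320)}.items():
    im=cv2.imread(f"pics/{n}0.png")
    cv2.imwrite(f"pics/{n}0c.png",cv2.resize(im[b:d,a:c],None,fx=3,fy=2.6 if 0 else 3,interpolation=cv2.INTER_CUBIC)[:600*2,:800])
E
```

```text
(no output)
```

View pics/side0.png

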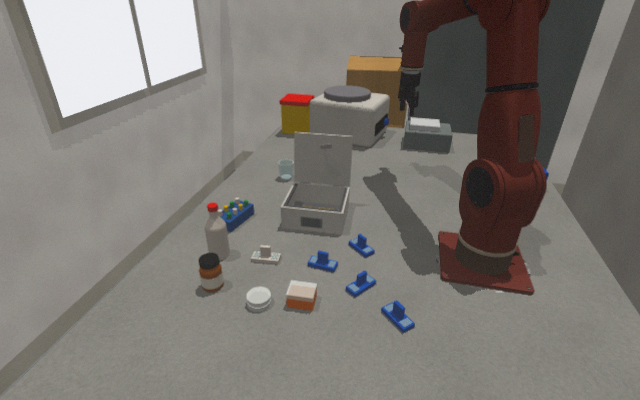

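View pics/top0.png

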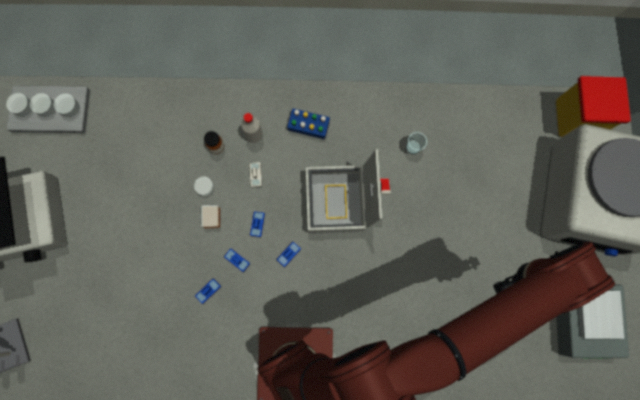

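Both pictures show four blue look-alikes: side (323,261), (361,246), (361,285), (398,316), and top (258,223), (289,254), (237,260), (208,291). The white carrier is at side (266,255), and the chamber at top (336,198) has its lid leaning toward −y. Next I'll triangulate them and compare distances to the base.

```bash
cat > h.py <<'E'
import numpy as np, cv2
from scipy.optimize import least_squares, minimize
def K(c):
    f=c["frame"].shape[0]/2/np.tan(np.radians(c["fovy"]/2)); return np.array([[f,0,c["cx"]],[0,f,c["cy"]],[0,0,1.]])
def proj(c,P):
    P=np.atleast_2d(np.asarray(P,float)); rv=cv2.Rodrigues(np.array(c["R"]))[0]
    return cv2.projectPoints(P,rv,np.array(c["t"],float),K(c),np.array(c["dist_coeffs"],float))[0][:,0]
def ray(c,uv):
    n=cv2.undistortPoints(np.array([[uv]],float),K(c),np.array(c["dist_coeffs"],float))[0,0]
    R=np.array(c["R"]);d=R.T@np.array([n[0],n[1],1]);o=-R.T@np.array(c["t"]);return o,d/np.linalg.norm(d)
def onz(c,uv,z):
    o,d=ray(c,uv);return o+d*(z-o[2])/d[2]
def tri(c1,u1,c2,u2):
    o1,d1=ray(c1,u1);o2,d2=ray(c2,u2)
    s=np.linalg.lstsq(np.c_[d1,-d2],o2-o1,rcond=None)[0]
    a,b=o1+s[0]*d1,o2+s[1]*d2;return (a+b)/2,np.linalg.norm(a-b)
def box(x0,x1,y0,y1,z0,z1):
    return np.array([[x,y,z] for x in(x0,x1) for y in(y0,y1) for z in(z0,z1)],float)
def place(P,x,y,yaw,z=0):
    c,s=np.cos(yaw),np.sin(yaw);return P@np.array([[c,s,0],[-s,c,0],[0,0,1]])+[x,y,z]
BASE=box(-.04,.04,-.018,.018,0,.014);FIN=box(-.015,.015,-.005,.005,.014,.048)
def sil(c,boxes,S=4):
    m=np.zeros((400*S,640*S),np.uint8)
    for b in boxes:
        h=cv2.convexHull(((proj(c,b)+.5)*S-.5).astype(np.float32))
        cv2.fillConvexPoly(m,np.round(h*16).astype(np.int32),255,shift=4)
    return cv2.resize(m,(640,400),interpolation=cv2.INTER_AREA)/255.
def bluemask(fr):
    f=fr.astype(float);return np.clip((f[:,:,2]-f[:,:,0])/50-.3,0,1)
def fit_carrier(cams,x0):
    def cost(p):
        t=0
        for c in cams:
            s=sil(c,[place(BASE,*p),place(FIN,*p)]);u=proj(c,[[x0[0],x0[1],.02]])[0].astype(int)
            w=(slice(max(u[1]-30,0),u[1]+30),slice(u[0]-30,u[0]+30))
            b=bluemask(c["frame"])[w].copy()
            t+=((s[w]-b)**2)[:].clip(0,1).sum()
        return t
    best=None
    for y in np.linspace(0,np.pi,8,endpoint=False):
        r=minimize(cost,[x0[0],x0[1],y],method="Nelder-Mead",options=dict(initial_simplex=[[x0[0],x0[1],y],[x0[0]+.01,x0[1],y],[x0[0],x0[1]+.01,y],[x0[0],x0[1],y+.3]],xatol=1e-4,fatol=1e-2,maxiter=150))
        if best is None or r.fun<best.fun: best=r
    return best
E
python3 - <<'E'
from plant import bot
from h import *
S=bot.capture("side");T=bot.capture("top")
np.save("S0.npy",S,allow_pickle=True);np.save("T0.npy",T,allow_pickle=True)
for a,b in [((323,261),(258,223)),((361,246),(289,254)),((361,285),(237,260)),((398,316),(208,291))]:
    p,e=tri(S,a,T,b);print(p.round(3),round(e,4),"dist",np.hypot(*p[:2]).round(3))
    r=fit_carrier([S,T],p[:2]);print("   fit",r.x.round(4),r.fun)
    for n,c in(("S",S),("T",T)):
        r=fit_carrier([c],p[:2]);print("   fit",n,r.x.round(4),r.fun)
print("bay",tri(S,(315,212),T,(337,197)),"hinge",tri(S,(323,182),T,(365,199)),)
for n in("chamber","bay","lid_hinge"): print(n,bot.pinpoint(n,"top")[:1],bot.pinpoint(n,"side")[:1])
E
python3 - <<'E'
import cv2
a=cv2.imread("pics/top0.png")[120:320,180:430];cv2.imwrite("pics/topc.png",cv2.resize(a,None,fx=3,fy=3,interpolation=cv2.INTER_CUBIC))
a=cv2.imread("pics/side0.png")[120:250,260:390];cv2.imwrite("pics/sidec.png",cv2.resize(a,None,fx=4.5,fy=4.5,interpolation=cv2.INTER_CUBIC))
E
```

```text
[0.44  0.13  0.014] 0.0028 dist 0.459
   fit [ 0.4399  0.1333 -0.1195] 140.60005736255286
   fit S [ 0.4406  0.1307 -0.1496] 85.60278077662437
   fit T [ 0.4399  0.1339 -0.1277] 44.42364490580547
[0.344 0.027 0.01 ] 0.0011 dist 0.345
   fit [ 0.3447  0.0292 -0.7353] 163.11226912725874
   fit S [0.3449 0.0264 2.3481] 87.63134732795078
   fit T [ 0.3446  0.0297 -0.7131] 64.16404982698961
[0.321 0.194 0.007] 0.0001 dist 0.375
   fit [0.322  0.1938 4.0986] 343.1037813148789
   fit S [0.3226 0.1923 0.9922] 173.57883275663204
   fit T [0.3222 0.1953 0.9401] 158.14169903883123
[0.221 0.281 0.009] 0.0006 dist 0.358
   fit [0.2229 0.2822 2.3369] 144.2375910803537
   fit S [ 0.2228  0.2805 -0.8518] 97.255230449827
   fit T [0.2226 0.2835 2.3665] 37.03521414840446
bay (array([ 0.52902114, -0.12526259,  0.01283235]), np.float64(0.00692848286074077)) hinge (array([ 0.51486727, -0.20799243,  0.08853327]), np.float64(0.004963049189630897))
chamber [{'location': [331.9, 202.0], 'p': 0.67}] [{'location': [316.8, 214.8], 'p': 0.89}]
bay [{'location': [338.6, 200.1], 'p': 0.81}] [{'location': [319.0, 215.7], 'p': 0.78}]
lid_hinge [{'location': [361.5, 198.8], 'p': 0.65}] [{'location': [314.5, 215.5], 'p': 0.54}]
```

View pics/topc.png

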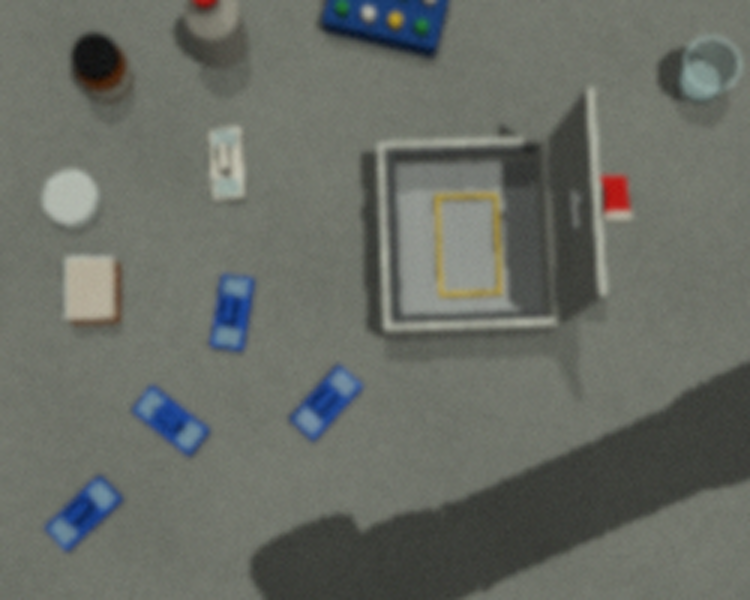

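View pics/sidec.png

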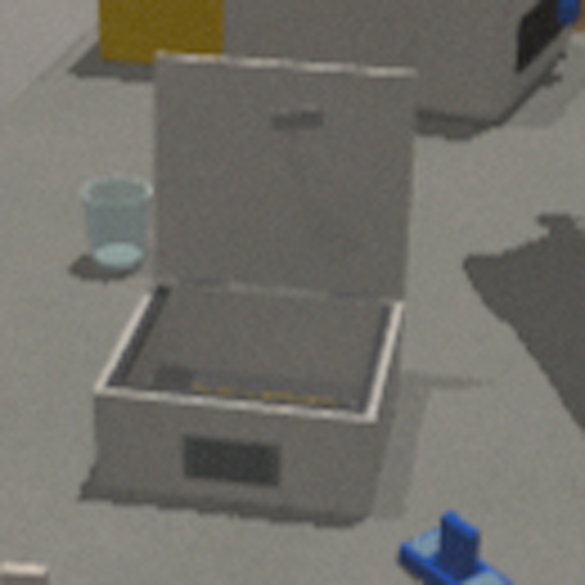

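Candidates: A side (323,261) / top (258,223) is 0.46 m from the base. B (361,246)/(289,254) is 0.345 m, C (361,285)/(237,260) is 0.375 m, and D (398,316)/(208,291) is 0.36 m. White carrier E is excluded by colour. So A is the target. Now a close crop of it, plus the chamber, bay and lid geometry.

```bash
python3 - <<'E'
from h import *
S=np.load("S0.npy",allow_pickle=True).item();T=np.load("T0.npy",allow_pickle=True).item()
tc=lambda u,v:((u+.5)/3-.5+180,(v+.5)/3-.5+120)
sc=lambda u,v:((u+.5)/4.5-.5+260,(v+.5)/4.5-.5+120)
print("ribs outer z.014");R=[onz(T,tc(*p),.014) for p in [(434,194),(500,190),(504,296),(438,299)]]
for r in R: print(r.round(4))
m=np.mean(R,0);print("mean",m.round(4),"yaw",np.arctan2(*(R[0]+R[1]-R[2]-R[3])[[1,0]]))
print("rim T z.08")
for p in [(377,142),(385,333),(557,325)]: print(onz(T,tc(*p),.08).round(4))
print("rim S z.08")
for p in [(97,392),(374,416),(402,302)]: print(onz(S,sc(*p),.08).round(4))
# fit: chamber x,y,yaw, lid angle from outer rim + lid free corners
def lidpt(p,P):
    x,y,yaw,a=p;P=np.array(P,float);c,s=np.cos(a),np.sin(a)
    L=np.c_[P[:,0],P[:,1]*c-P[:,2]*s-.09,P[:,1]*s+P[:,2]*c+.0805];return place(L,x,y,yaw)
rimT=[((.1,.09,.08),(377,142)),((-.1,.09,.08),(385,333)),((-.1,-.09,.08),(557,325))]
rimS=[((.1,.09,.08),(97,392)),((-.1,.09,.08),(374,416))]
rimS[0]=((.1,.09,.08),(97,392))
# lid inner-face free corners
ldT=[((.1,.18,0),(589,88)),((-.1,.18,0),(602,297))]
ldS=[((.1,.18,0),(155,54)),((-.1,.18,0),(415,72))]
def res(p):
    o=[]
    for c,f,rm,ld in((T,tc,rimT,ldT),(S,sc,rimS,ldS)):
        o.append(proj(c,place(np.array([a for a,_ in rm]),*p[:3]))-[f(*b) for _,b in rm])
        o.append(proj(c,lidpt(p,[a for a,_ in ld]))-[f(*b) for _,b in ld])
    return np.concatenate(o).ravel()
r=least_squares(res,[.53,-.12,.04,1.6]);print(r.x.round(4));print(r.fun.reshape(-1,2).round(1))
print("knob world",lidpt(r.x,[[0,.14,.033]]).round(3))
im=cv2.imread("pics/side0.png")
a=np.hstack([cv2.resize(T["frame"][200:250,235:285],(390,390),interpolation=cv2.INTER_CUBIC),cv2.resize(S["frame"][235:285,298:348],(390,390),interpolation=cv2.INTER_CUBIC)])
cv2.imwrite("pics/A.png",a[:,:,::-1])
v=T["frame"][:,:,::-1].copy()
v=cv2.resize(v,None,fx=4,fy=4,interpolation=cv2.INTER_CUBIC)
def dr(P,col):
    q=((proj(T,P)+.5)*4).astype(int);cv2.polylines(v,[q.reshape(-1,1,2)],True,col,1)
p=r.x
for z,dx,dy in((.08,.1,.09),(.014,.052,.03),(.006,.094,.084)):
    dr(place(np.array([[dx,dy,z],[dx,-dy,z],[-dx,-dy,z],[-dx,dy,z]]),*p[:3]),(0,255,0))
dr(lidpt(p,[[.1,0,0],[.1,.18,0],[-.1,.18,0],[-.1,0,0]]),(255,0,255))
f=r.x[:2]
q=place(BASE[[0,2,6,4]],.44,.1335,-.125);dr(q,(0,255,255))
cv2.imwrite("pics/ov.png",v[550:1050,950:1650])
E
```

```text
ribs outer z.014
[ 0.574  -0.0828  0.014 ]
[ 0.5799 -0.1552  0.014 ]
[ 0.4623 -0.1601  0.014 ]
[ 0.4577 -0.0887  0.014 ]
mean [ 0.5185 -0.1217  0.014 ] yaw 0.04605615098734578
rim T z.08
[ 0.6139 -0.02    0.08  ]
[ 0.4107 -0.0324  0.08  ]
[ 0.4223 -0.2101  0.08  ]
rim S z.08
[ 0.6109 -0.0222  0.08  ]
[ 0.4154 -0.0386  0.08  ]
[ 0.4249 -0.2121  0.08  ]
[ 0.5177 -0.1164  0.0566  1.6815]
[[ 0.3  0.5]
 [-0.  -0.6]
 [ 0.6 -0.2]
 [-0.1 -0.4]
 [ 0.1 -0.2]
 [-0.6  0.1]
 [ 0.5  1.2]
 [-0.1  0.3]
 [ 1.   0.4]]
knob world [[ 0.525 -0.254  0.216]]
```

View pics/A.png

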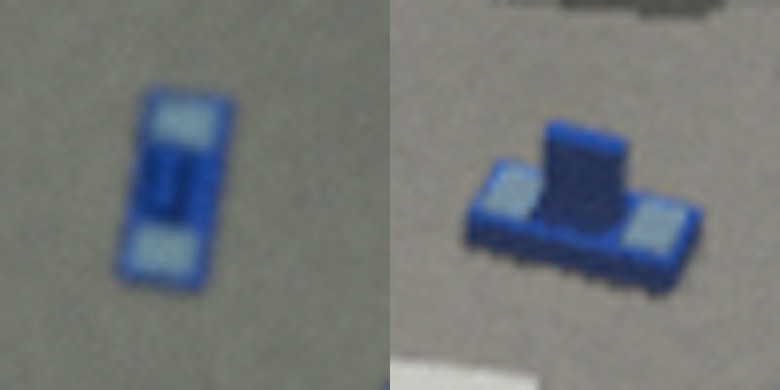

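View pics/ov.png

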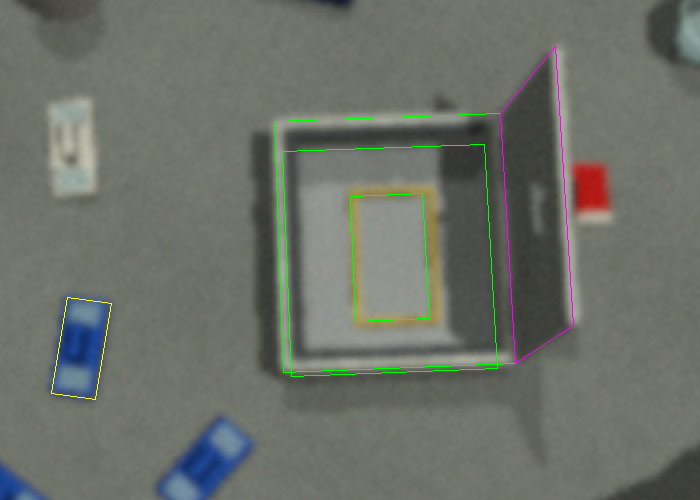

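The close crop shows A is a blue carrier with its fin up, standing clear, at (0.440, 0.1335) with yaw −0.125. The ribbed bay centre is about (0.518, −0.121) with yaw about 0.05, and the lid is at about 1.68 rad.

```bash
python3 - <<'E'
from plant import bot
from h import *
from scipy.spatial.transform import Rotation as Ro
s=bot.observe();q=s["ee_rot"];R=Ro.from_quat([q[1],q[2],q[3],q[0]])
print(s["t"],s["position"],R.as_matrix().round(3),bot.hold_point_z)
y=R.as_matrix()[:,1];print("jaw yaw deg",np.degrees(np.arctan2(y[1],y[0])))
S=np.load("S0.npy",allow_pickle=True).item();T=np.load("T0.npy",allow_pickle=True).item()
# height check of carrier fin top: fin top centre in both views from crop A.png (7.8x)
f=390/50
ut=((172+.5)/f-.5+235,(178+.5)/f-.5+200);us=((587-390+.5)/f-.5+298,(131+.5)/f-.5+235)
print("fin top",tri(S,us,T,ut))
E
```

```text
1.9 [ 0.26548297 -0.59328621  0.2313261 ] [[-0.     0.408 -0.913]
 [ 0.    -0.913 -0.408]
 [-1.    -0.    -0.   ]] 0.0187
jaw yaw deg -65.89484272281628
fin top (array([0.43890784, 0.13104468, 0.04852686]), np.float64(0.0011274064071083595))
```

Call:
move_arm(
  plan=[
    [0.03,0.03,0.04,0,0,10,1],
    [0.06,0.07,0.08,0,0,20,1],
    [0.09,0.12,0.12,0,0,30,1],
    [0.12,0.17,0.14,0,0,40,1],
    [0.15,0.22,0.14,0,0,50,1],
    [0.18,0.27,0.14,0,0,60,1],
    [0.2,0.32,0.14,0,0,70,1],
    [0.22,0.375,0.14,0,0,80,1],
  ],
)

```text
t: 2.9
position: [0.4859, -0.2167, 0.3714]
ee_rot: [0.559, 0.433, 0.559, -0.433]
contact_force: [0.8, -0.6, -0.5]
finger_gap: 0.0854
```

Call:
move_arm(
  plan=[
    [0,0.045,0,0,0,9,1],
    [0,0.09,0,0,0,18,1],
    [-0.005,0.135,0,0,0,27,1],
    [-0.015,0.18,-0.01,0,0,36,1],
    [-0.025,0.225,-0.03,0,0,45,1],
    [-0.035,0.27,-0.06,0,0,54,1],
    [-0.042,0.31,-0.1,0,0,63,1],
    [-0.046,0.35,-0.15,0,0,68.7,1],
  ],
)

```text
t: 3.9
position: [0.4397, 0.1321, 0.2223]
ee_rot: [0.707, 0.043, 0.705, -0.043]
contact_force: [1.3, 0.2, -0.4]
finger_gap: 0.0855
```

```bash
cat > st.py <<'E'
from plant import bot
from h import *
from scipy.spatial.transform import Rotation as Ro
s=bot.observe();q=s["ee_rot"];R=Ro.from_quat([q[1],q[2],q[3],q[0]]).as_matrix()
print(round(s["t"],2),s["position"].round(4),"jaw",np.degrees(np.arctan2(R[1,1],R[0,1])).round(2),"xaxis",R[:,0].round(3),"q",s["joint_positions"].round(2),"F",s["contact_force"].round(1),s["finger_gap"])
E
python3 st.py
```

```text
3.9 [0.4397 0.1321 0.2223] jaw 83.05 xaxis [ 0.003 -0.    -1.   ] q [ 0.36 -0.03 -0.72  1.89 -0.02  1.27  1.09] F [ 1.3  0.2 -0.4] 0.08551422240392585
```

Call:
move_arm(
  plan=[
    [0,0,-0.05,0,0,0,1],
    [0,0,-0.1,0,0,0,1],
    [0,0,-0.14,0,0,0,0.7],
    [0,0,-0.17,0,0,0,0.7],
    [0,0,-0.19,0,0,0,0.6],
    [0,0,-0.199,0,0,0,0.5],
    [0,0,-0.199,0,0,0,0.5],
  ],
)

```text
t: 4.78
position: [0.4395, 0.1307, 0.0236]
ee_rot: [0.706, 0.044, 0.706, -0.044]
contact_force: [-0.6, -0.4, -0.3]
finger_gap: 0.0427
```

```bash
python3 - <<'E'
from plant import bot
from h import *
a=[]
for n,(x,y) in(("side",(322,250)),("top",(258,215))):
    c=bot.capture(n);im=c["frame"][y-40:y+40,x-40:x+40]
    a.append(cv2.resize(im,(400,400),interpolation=cv2.INTER_CUBIC))
cv2.imwrite("pics/g1.png",np.hstack(a)[:,:,::-1])
E
python3 st.py
```

```text
4.88 [0.4402 0.1309 0.0244] jaw 82.8 xaxis [ 0.001  0.    -1.   ] q [ 0.28  0.25 -0.72  2.1   0.22  0.86  0.88] F [ 0.5 -0.7 -0.8] 0.04273160619185881
```

View pics/g1.png

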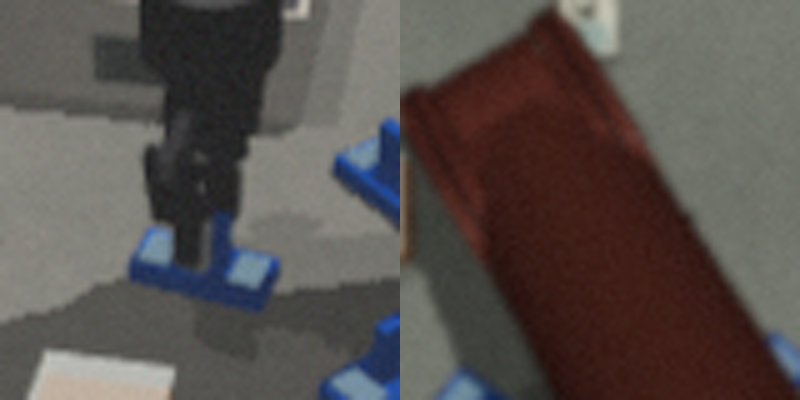

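```bash
python3 - <<'E'
from plant import bot
from h import *
c=bot.capture("side");im=cv2.resize(c["frame"][210:290,282:362],(800,800),interpolation=cv2.INTER_CUBIC)[:,:,::-1].copy()
def dr(P,col):
    h=cv2.convexHull((((proj(c,P)-[282,210])+.5)*10).astype(np.int32));cv2.polylines(im,[h],True,col,1)
for b in(BASE,FIN): dr(place(b,.44,.132,-.125),(0,255,255))
p=bot.observe()["position"]
for sy in(1,-1):
    dr(place(box(-.011,.011,min(sy*.0215,sy*.03),max(sy*.0215,sy*.03),.008,.03),p[0],p[1],-.125,p[2]),(0,0,255))
cv2.imwrite("pics/g2.png",im[100:700])
E
```

```text
(no output)
```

View pics/g2.png

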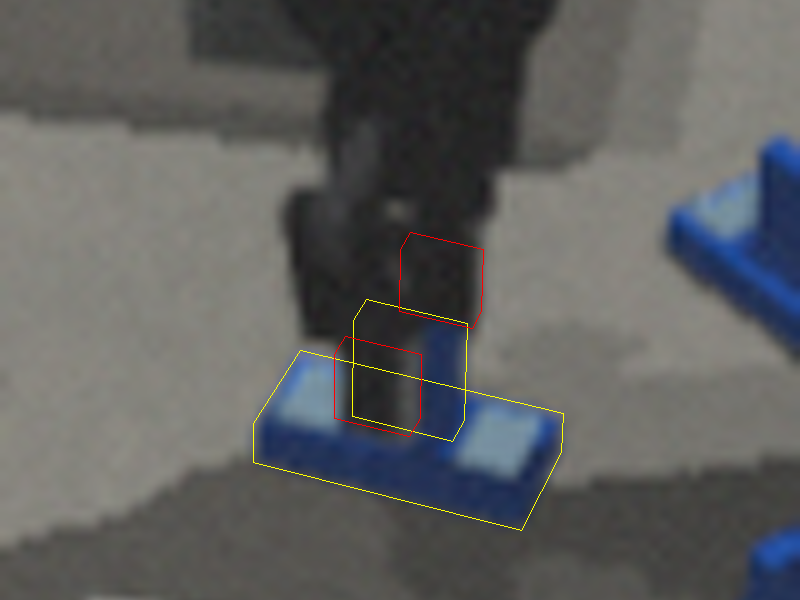

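Call:
move_arm(
  plan=[
    [0,0,0,0,0,0,0],
    [0,0,0,0,0,0,0],
    [0,0,0,0,0,0,0],
    [0,0,0,0,0,0,0],
    [0,0,0.01,0,0,0,0],
    [0,0,0.03,0,0,0,0],
    [0,0,0.06,0,0,0,0],
    [0,0,0.1,0,0,0,0],
  ],
)

```text
t: 5.92
position: [0.4387, 0.1306, 0.1243]
ee_rot: [0.705, 0.044, 0.706, -0.044]
contact_force: [0.4, -0.2, -1.1]
finger_gap: 0.0088
```

```bash
python3 st.py; python3 - <<'E'
from plant import bot
from h import *
c=bot.capture("side")
cv2.imwrite("pics/g3.png",cv2.resize(c["frame"][160:290,262:392],(600,600),interpolation=cv2.INTER_CUBIC)[:,:,::-1])
E
```

```text
5.92 [0.4387 0.1306 0.1243] jaw 82.83 xaxis [-0.002  0.    -1.   ] q [ 0.35  0.09 -0.75  2.01  0.07  1.07  1.01] F [ 0.4 -0.2 -1.1] 0.008772683097465116
```

View pics/g3.png

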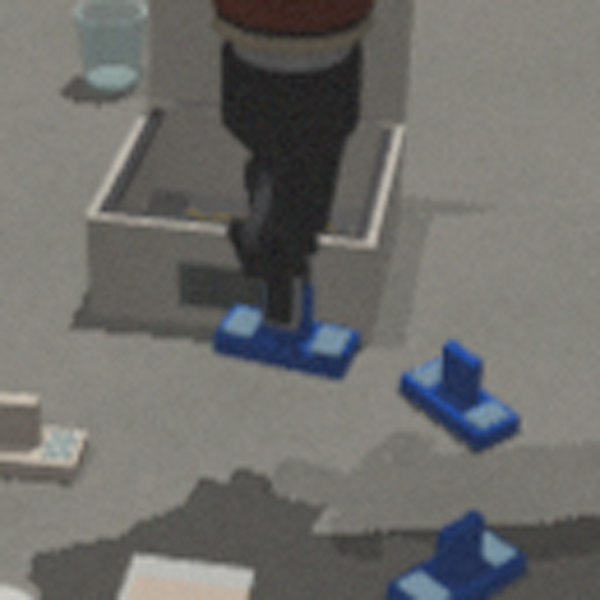

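Side (285,345 in the crop) shows the carrier held level in the fingers, and the gap of 8.8 mm agrees. Next I move over the bay.

Call:
move_arm(
  plan=[
    [0.01,-0.02,0.04,0,0,1,0],
    [0.02,-0.06,0.06,0,0,2,0],
    [0.035,-0.11,0.06,0,0,4,0],
    [0.05,-0.16,0.06,0,0,6,0],
    [0.065,-0.21,0.05,0,0,8,0],
    [0.075,-0.24,0.03,0,0,9,0],
    [0.079,-0.252,0.01,0,0,10,0],
    [0.079,-0.252,0.0,0,0,10,0],
  ],
)

```text
t: 6.98
position: [0.5179, -0.1209, 0.1222]
ee_rot: [0.706, -0.017, 0.708, 0.018]
contact_force: [-0.2, 1.0, -1.0]
finger_gap: 0.0082
```

```bash
python3 st.py; python3 - <<'E'
from plant import bot
from h import *
c=bot.capture("side")
cv2.imwrite("pics/g4.png",cv2.resize(c["frame"][120:250,252:382],(590,590),interpolation=cv2.INTER_CUBIC)[:,:,::-1])
c=bot.capture("top")
cv2.imwrite("pics/g5.png",cv2.resize(c["frame"][140:260,280:420],(700,600),interpolation=cv2.INTER_CUBIC)[:,:,::-1])
E
```

```text
6.97 [ 0.5179 -0.1209  0.1222] jaw 92.79 xaxis [-0.002  0.001 -1.   ] q [ 0.61  0.23 -0.52  1.86  0.13  1.09  1.66] F [-0.2  1.  -1. ] 0.008246062742400168
```

View pics/g4.png

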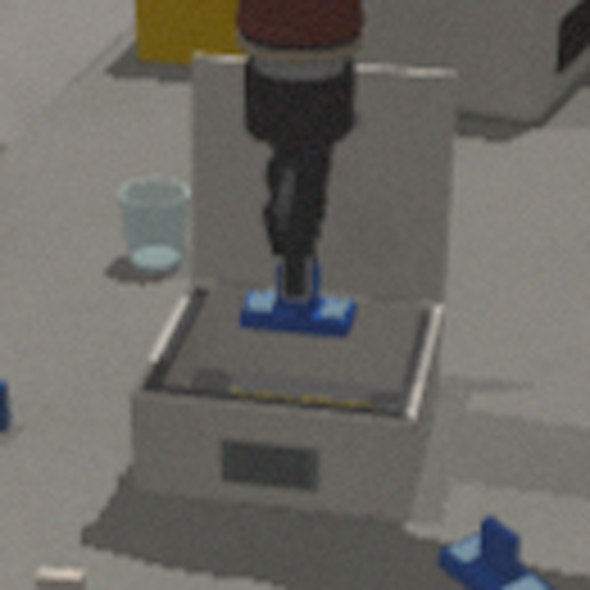

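View pics/g5.png

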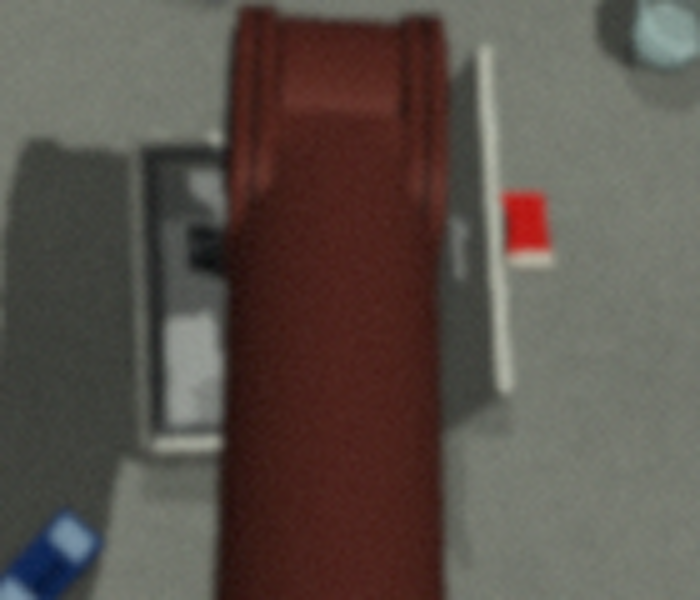

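The carrier hangs level over the chamber opening, side crop (297,315), clear of the lid. I'll lower it slowly.

Call:
move_arm(
  plan=[
    [0,0,-0.03,0,0,0,0],
    [0,0,-0.055,0,0,0,0],
    [0,0,-0.072,0,0,0,0],
    [0,0,-0.082,0,0,0,0],
    [0,0,-0.087,0,0,0,0],
    [0,0,-0.09,0,0,0,0],
    [0,0,-0.09,0,0,0,0],
  ],
)

```text
t: 7.95
position: [0.5188, -0.1214, 0.0339]
ee_rot: [0.707, -0.017, 0.707, 0.017]
contact_force: [-0.2, 0.2, -1.0]
finger_gap: 0.0091
```

```bash
python3 st.py
```

```text
7.95 [ 0.5188 -0.1214  0.0339] jaw 92.8 xaxis [ 0. -0. -1.] q [ 0.58  0.34 -0.5   1.94  0.2   0.92  1.6 ] F [-0.2  0.2 -1. ] 0.009106264909749416
```

Call:
move_arm(
  plan=[
    [0,0,-0.0015,0,0,0,0],
    [0,0,-0.003,0,0,0,0],
    [0,0,-0.003,0,0,0,0],
  ],
)

```text
t: 8.32
position: [0.5185, -0.1213, 0.0305]
ee_rot: [0.707, -0.017, 0.707, 0.017]
contact_force: [-0.7, 0.6, -0.1]
finger_gap: 0.0091
```

Call:
move_arm(
  plan=[
    [0,0,-0.001,0,0,0,0],
    [0,0,-0.001,0,0,0,0],
  ],
)

```text
t: 8.57
position: [0.5187, -0.1213, 0.0299]
ee_rot: [0.707, -0.017, 0.707, 0.017]
contact_force: [-2.3, 1.0, 4.6]
finger_gap: 0.0088
```

The upward force of 4.6 N shows the carrier is on the floor. I'll release it and rise.

Call:
move_arm(
  plan=[
    [0,0,0,0,0,0,0.4],
    [0,0,0,0,0,0,0.4],
    [0,0,0,0,0,0,0.4],
    [0,0,0.02,0,0,0,0.4],
    [0,0,0.06,0,0,0,0.4],
    [0,0,0.12,0,0,0,0.3],
    [0,0,0.18,0,0,0,0],
    [0,0,0.24,0,0,0,0],
  ],
)

```text
t: 9.57
position: [0.5183, -0.1212, 0.2716]
ee_rot: [0.707, -0.017, 0.707, 0.017]
contact_force: [1.2, -0.9, -0.5]
finger_gap: -0.0001
```

Call:
move_arm(
  plan=[
    [0,0,0.06,0,0,0,0],
    [-0.02,-0.03,0.11,0,0,0,0],
    [-0.04,-0.08,0.12,0,0,0,0],
    [-0.06,-0.13,0.12,0,0,0,0],
    [-0.07,-0.18,0.12,0,0,0,0],
    [-0.07,-0.21,0.12,0,0,0,0],
  ],
)

```text
t: 10.32
position: [0.447, -0.3342, 0.3895]
ee_rot: [0.707, -0.016, 0.707, 0.016]
contact_force: [0.5, 0.2, -0.1]
finger_gap: -0.0003
```

```bash
python3 st.py; python3 - <<'E'
from plant import bot
from h import *
a=[]
c=bot.capture("side")
a.append(cv2.resize(c["frame"][110:250,252:392],(400,400),interpolation=cv2.INTER_CUBIC)[:,:,::-1])
c=bot.capture("top");np.save("T1.npy",c,allow_pickle=True)
a.append(cv2.resize(c["frame"][145:245,290:390],(400,400),interpolation=cv2.INTER_CUBIC)[:,:,::-1])
cv2.imwrite("pics/g6.png",np.hstack(a))
E
```

```text
10.32 [ 0.447  -0.3342  0.3895] jaw 92.61 xaxis [-0.001 -0.001 -1.   ] q [ 0.86  0.13 -0.34  1.4   0.04  1.62  2.14] F [ 0.5  0.2 -0.1] -0.00029982179457728567
```

View pics/g6.png

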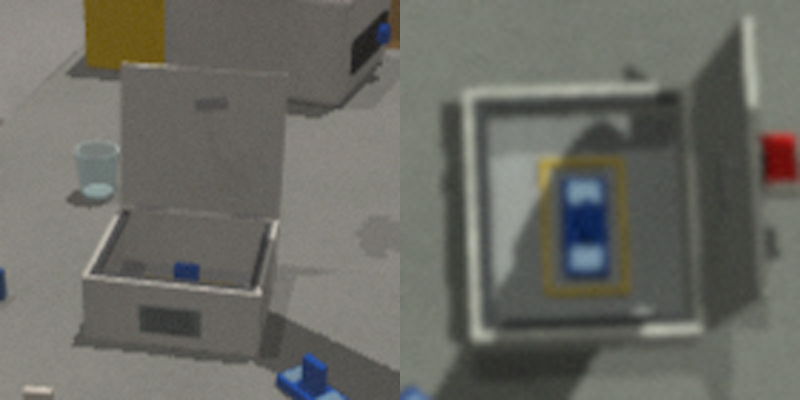

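The carrier sits centred inside the yellow ribs, top crop (585,225), and side crop (187,272) shows its fin upright. Next, down behind the lid.

Call:
move_arm(
  plan=[
    [0,0,-0.06,0,0,0,0],
    [0,0,-0.12,0,0,0,0],
    [0,0,-0.165,0,0,0,0],
    [0,0.01,-0.18,0,0,0,0],
    [0,0.04,-0.18,0,0,0,0],
    [0,0.064,-0.18,0,0,0,0],
  ],
)

```text
t: 11.18
position: [0.4496, -0.2655, 0.2111]
ee_rot: [0.708, -0.018, 0.706, 0.017]
contact_force: [-2.0, -2.6, 8.1]
finger_gap: -0.0002
```

```bash
python3 st.py; python3 - <<'E'
from plant import bot
from h import *
a=[]
c=bot.capture("side")
a.append(cv2.resize(c["frame"][90:230,252:392],(400,400),interpolation=cv2.INTER_CUBIC)[:,:,::-1])
c=bot.capture("top")
a.append(cv2.resize(c["frame"][145:245,310:410],(400,400),interpolation=cv2.INTER_CUBIC)[:,:,::-1])
cv2.imwrite("pics/g7.png",np.hstack(a))
E
```

```text
11.18 [ 0.4496 -0.2655  0.2111] jaw 92.88 xaxis [ 0.002 -0.001 -1.   ] q [ 0.82  0.11 -0.39  1.79  0.04  1.25  2.03] F [-2.  -2.6  8.1] -0.00019484653845511433
```

View pics/g7.png

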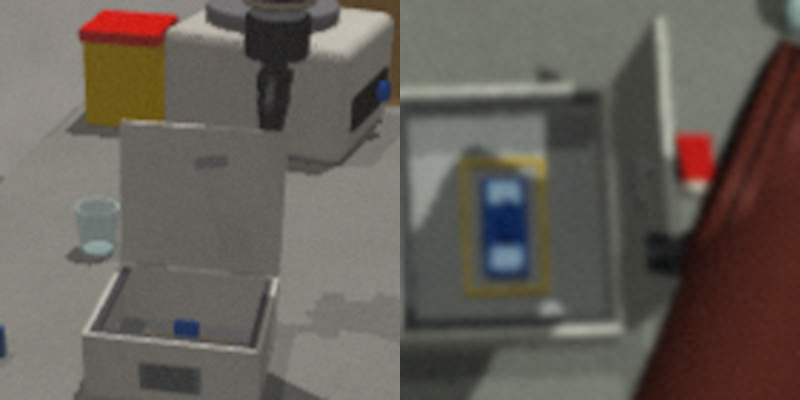

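```bash
python3 st.py; python3 - <<'E'
from plant import bot
from h import *
c=bot.capture("top")
im=cv2.resize(c["frame"][145:245,330:430],(600,600),interpolation=cv2.INTER_CUBIC)[:,:,::-1].copy()
def dr(P,col,cl=True):
    q=((proj(c,P)-[330,145]+.5)*6).astype(np.int32);cv2.polylines(im,[q.reshape(-1,1,2)],cl,col,1)
def lidpt(p,P):
    x,y,yaw,a=p;P=np.array(P,float);cc,s=np.cos(a),np.sin(a)
    L=np.c_[P[:,0],P[:,1]*cc-P[:,2]*s-.09,P[:,1]*s+P[:,2]*cc+.0805];return place(L,x,y,yaw)
p=[.5177,-.1175,.053,1.68]
dr(lidpt(p,[[.1,.18,0],[-.1,.18,0],[-.1,.18,.008],[.1,.18,.008]]),(255,0,255))
t=bot.observe()["position"]
dr(np.array([[t[0]+.011,t[1]+.0145,t[2]],[t[0]-.011,t[1]+.0145,t[2]],[t[0]-.011,t[1]-.0145,t[2]],[t[0]+.011,t[1]-.0145,t[2]]]),(0,255,255))
dr(np.array([[t[0]+.038,t[1]+.043,t[2]+.073],[t[0]-.038,t[1]+.043,t[2]+.073],[t[0]-.038,t[1]-.043,t[2]+.073],[t[0]+.038,t[1]-.043,t[2]+.073]]),(0,255,0))
cv2.imwrite("pics/g8.png",im)
E
python3 st.py
```

```text
11.28 [ 0.4501 -0.2645  0.2115] jaw 93.05 xaxis [ 0.003 -0.001 -1.   ] q [ 0.81  0.11 -0.39  1.79  0.04  1.25  2.03] F [-0.5 -0.2 -0.1] -0.00017452051241347152
11.32 [ 0.4496 -0.2663  0.2111] jaw 92.96 xaxis [ 0.002 -0.002 -1.   ] q [ 0.82  0.11 -0.39  1.79  0.04  1.25  2.04] F [-0.4 -0.9  0.2] -5.5487907729774016e-05
```

View pics/g8.png

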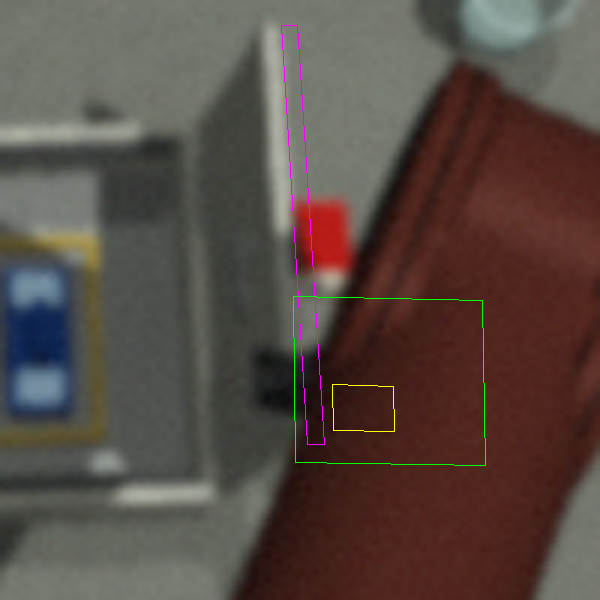

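Call:
move_arm(
  plan=[
    [0,0,0.014,0,0,0,0],
    [0,0.02,0.014,0,0,0,0],
    [0,0.035,0.014,0,0,0,0],
    [-0.002,0.05,0.014,0,0,0,0],
    [-0.003,0.065,0.012,0,0,0,0],
    [-0.004,0.08,0.009,0,0,0,0],
    [-0.005,0.09,0.006,0,0,0,0],
    [-0.005,0.1,0.003,0,0,0,0],
  ],
)

```text
t: 12.32
position: [0.4431, -0.1667, 0.2121]
ee_rot: [0.707, -0.017, 0.707, 0.017]
contact_force: [-0.3, -2.8, -0.5]
finger_gap: 0.0
```

```bash
python3 st.py; python3 - <<'E'
from plant import bot
from h import *
a=[]
c=bot.capture("side")
a.append(cv2.resize(c["frame"][90:230,252:392],(400,400),interpolation=cv2.INTER_CUBIC)[:,:,::-1])
c=bot.capture("top")
a.append(cv2.resize(c["frame"][145:245,310:410],(400,400),interpolation=cv2.INTER_CUBIC)[:,:,::-1])
cv2.imwrite("pics/g9.png",np.hstack(a))
E
```

```text
12.32 [ 0.4431 -0.1667  0.2121] jaw 92.8 xaxis [-0.001  0.    -1.   ] q [ 0.74  0.01 -0.47  1.88  0.01  1.25  1.89] F [-0.3 -2.8 -0.5] 5.137193912484741e-06
```

View pics/g9.png

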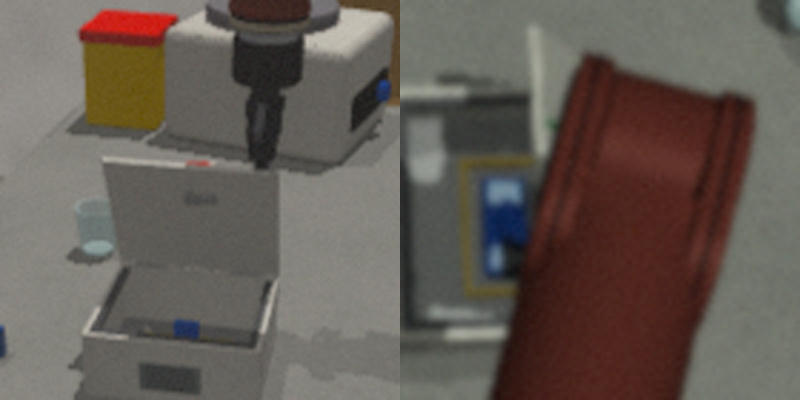

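The lid has started closing, with its edge at row 160 of the side crop. I'll continue along the arc.

Call:
move_arm(
  plan=[
    [0,0.013,-0.006,0,0,0,0],
    [0,0.025,-0.014,0,0,0,0],
    [0,0.036,-0.024,0,0,0,0],
    [0,0.047,-0.034,0,0,0,0],
    [0,0.056,-0.046,0,0,0,0],
    [0,0.064,-0.057,0,0,0,0],
    [0,0.071,-0.07,0,0,0,0],
    [0,0.077,-0.084,0,0,0,0],
  ],
)

```text
t: 13.42
position: [0.4435, -0.0898, 0.1276]
ee_rot: [0.707, -0.017, 0.707, 0.017]
contact_force: [-1.1, -0.1, 2.2]
finger_gap: 0.0002
```

```bash
python3 st.py; python3 - <<'E'
from plant import bot
from h import *
a=[]
c=bot.capture("side")
a.append(cv2.resize(c["frame"][110:250,252:392],(400,400),interpolation=cv2.INTER_CUBIC)[:,:,::-1])
c=bot.capture("top")
a.append(cv2.resize(c["frame"][145:245,310:410],(400,400),interpolation=cv2.INTER_CUBIC)[:,:,::-1])
cv2.imwrite("pics/g10.png",np.hstack(a))
E
```

```text
13.43 [ 0.4435 -0.0898  0.1276] jaw 92.81 xaxis [-0.  0. -1.] q [ 0.65  0.05 -0.56  2.03  0.03  1.07  1.7 ] F [-1.1 -0.1  2.2] 0.0002167998494744676
```

View pics/g10.png

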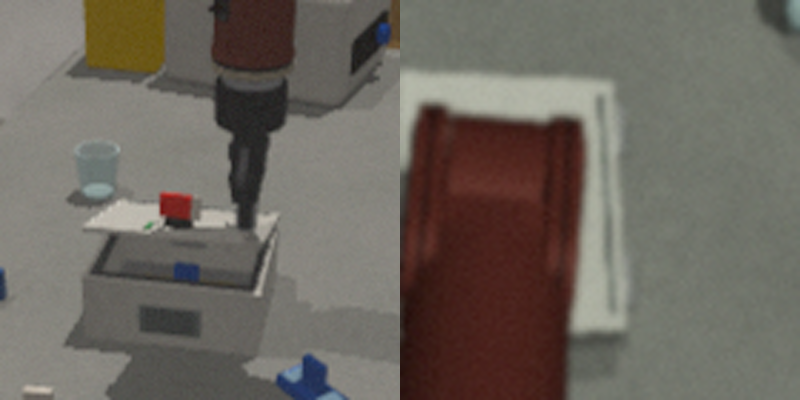

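Call:
move_arm(
  plan=[
    [0,0.007,-0.01,0,0,0,0],
    [0,0.012,-0.02,0,0,0,0],
    [0,0.015,-0.028,0,0,0,0],
    [0,0.015,-0.034,0,0,0,0],
    [0,0.015,-0.038,0,0,0,0],
    [0,0.015,-0.04,0,0,0,0],
  ],
)

```text
t: 14.28
position: [0.4436, -0.0753, 0.0885]
ee_rot: [0.707, -0.017, 0.707, 0.017]
contact_force: [-4.2, 1.4, 16.1]
finger_gap: 0.0001
```

Call:
move_arm(
  plan=[
    [0,0,-0.001,0,0,0,0],
    [0,0,-0.0015,0,0,0,0],
    [0,0,0,0,0,0,0],
    [0,0,0.03,0,0,0,0],
    [-0.01,0,0.08,0,0,0,0.3],
    [-0.02,0.04,0.13,0,0,0,0.6],
    [-0.02,0.09,0.16,0,0,0,0.6],
    [-0.02,0.15,0.16,0,0,0,0.6],
  ],
)

```text
t: 15.28
position: [0.4249, 0.0757, 0.2513]
ee_rot: [0.709, -0.017, 0.705, 0.016]
contact_force: [0.4, 0.3, -1.1]
finger_gap: 0.0513
```

```bash
python3 st.py; python3 - <<'E'
from plant import bot
from h import *
a=[]
c=bot.capture("side");np.save("S2.npy",c,allow_pickle=True)
for th in("latch_grip","lid_hinge"): print(th,bot.pinpoint(th,"side"),[d["bbox"] for d in bot.spot_in(th,"side")])
a.append(cv2.resize(c["frame"][170:250,272:352],(400,400),interpolation=cv2.INTER_CUBIC)[:,:,::-1])
c=bot.capture("top");np.save("T2.npy",c,allow_pickle=True)
for th in("latch_grip","lid_hinge"): print(th,bot.pinpoint(th,"top"),[d["bbox"] for d in bot.spot_in(th,"top")])
a.append(cv2.resize(c["frame"][155:235,300:380],(400,400),interpolation=cv2.INTER_CUBIC)[:,:,::-1])
cv2.imwrite("pics/g11.png",np.hstack(a))
E
```

```text
15.28 [0.4249 0.0757 0.2513] jaw 92.68 xaxis [ 0.005 -0.001 -1.   ] q [ 0.54 -0.12 -0.74  1.9  -0.08  1.33  1.44] F [ 0.4  0.3 -1.1] 0.051335735972171864
latch_grip [{'location': [308.1, 190.4], 'p': 0.69}] [[312.9, 195.8, 17.9, 14.2]]
lid_hinge [{'location': [324.7, 184.3], 'p': 0.62}] [[316.1, 195.4, 65.2, 29.8], [286.6, 167.7, 18.1, 19.4]]
latch_grip [{'location': [319.2, 193.4], 'p': 0.47}] [[205.1, 187.0, 16.2, 17.8], [320.9, 192.1, 11.7, 16.9]]
lid_hinge [{'location': [363.2, 198.3], 'p': 0.91}] [[333.7, 199.0, 61.4, 58.6]]
```

View pics/g11.png

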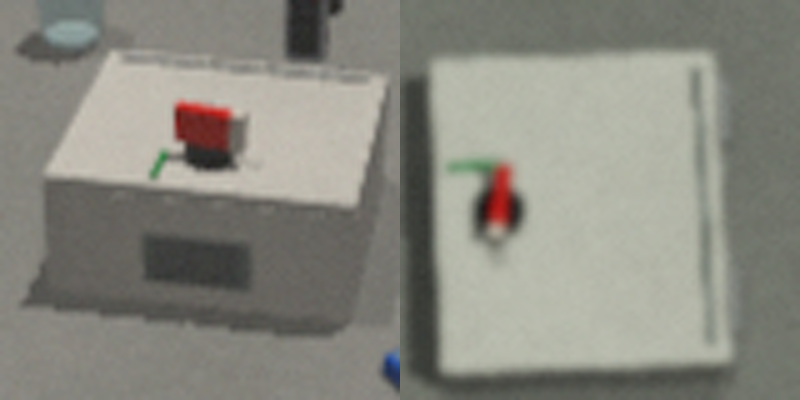

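```bash
python3 - <<'E'
from h import *
S=np.load("S2.npy",allow_pickle=True).item();T=np.load("T2.npy",allow_pickle=True).item()
tc=lambda u,v:((u-400+.5)/5-.5+300,(v+.5)/5-.5+155)
sc=lambda u,v:((u+.5)/5-.5+272,(v+.5)/5-.5+170)
for n,a,b in(("red end top",(509,165),None),("tip end top",(496,232),None)): print(n,onz(T,tc(*a),.1245).round(4))
print("wing top centre tri",tri(S,sc(207,107),T,tc(503,199)))
print("lid front corners",[onz(T,tc(*p),.0885).round(4) for p in((430,58),(442,374),(733,360),(716,50))])
print("tri corners",tri(S,sc(45,178),T,tc(430,58)),tri(S,sc(359,205),T,tc(442,374)))
# wing box fit with mask red
WR=box(-.016,.023,-.005,.005,.0985,.1245)
def red(fr):
    f=fr.astype(float);return np.clip((f[:,:,0]-np.maximum(f[:,:,1],f[:,:,2]))/120-.15,0,1)
def cost(p,cams):
    t=0
    for c in cams:
        s=sil(c,[place(WR,*p)],8);u=proj(c,[[.515,-.067,.11]])[0].astype(int);w=(slice(u[1]-14,u[1]+14),slice(u[0]-14,u[0]+14))
        t+=((s[w]-red(c["frame"])[w])**2).sum()
    return t
for cams in([T],[S],[T,S]):
    b=min((minimize(cost,[.515,-.067,y],args=(cams,),method="Nelder-Mead",options=dict(initial_simplex=[[.515,-.067,y],[.52,-.067,y],[.515,-.062,y],[.515,-.067,y+.15]],maxiter=200)) for y in(-.3,-.15,0)),key=lambda r:r.fun)
    print(b.x.round(4),b.fun)
E
```

```text
red end top [ 0.5381 -0.0709  0.1245]
tip end top [ 0.4962 -0.0636  0.1245]
wing top centre tri (array([ 0.51738145, -0.06744262,  0.12544759]), np.float64(0.001567831346435831))
lid front corners [array([ 0.6143, -0.0209,  0.0885]), array([ 0.4135, -0.0323,  0.0885]), array([ 0.4255, -0.2118,  0.0885]), array([ 0.6231, -0.2015,  0.0885])]
tri corners (array([ 0.61351051, -0.02111595,  0.08623003]), np.float64(0.0027261670750973704)) (array([ 0.412979  , -0.03235114,  0.08940106]), np.float64(0.0008419695360271379))
[ 0.5172 -0.066  -0.1045] 8.658870626682045
[ 0.5205 -0.0702 -0.6587] 28.99053897539408
[ 0.5164 -0.0662 -0.1154] 48.95551494617455
```

The lid is shut: its corners triangulate at z of 0.086–0.089 (nominal 0.0885), and it took 16 N at that height. The red wing is at top crop (503,199), which gives (0.5165, −0.067), with a yaw of about −8°. Going to grip it.

Call:
move_arm(
  plan=[
    [0.025,-0.04,0,0,0,-3,0.6],
    [0.05,-0.08,-0.01,0,0,-6,0.6],
    [0.075,-0.12,-0.04,0,0,-9,0.6],
    [0.0915,-0.1425,-0.08,0,0,-10.7,0.6],
    [0.0915,-0.1425,-0.12,0,0,-10.7,0.5],
    [0.0915,-0.1425,-0.14,0,0,-10.7,0.45],
    [0.0915,-0.1425,-0.149,0,0,-10.7,0.45],
    [0.0915,-0.1425,-0.149,0,0,-10.7,0.45],
  ],
)

```text
t: 16.77
position: [0.515, -0.0681, 0.0995]
ee_rot: [0.705, 0.049, 0.706, -0.049]
contact_force: [0.4, 0.6, 0.7]
finger_gap: 0.0384
```

```bash
python3 st.py; python3 - <<'E'
from plant import bot
from h import *
c=bot.capture("side")
cv2.imwrite("pics/g12.png",cv2.resize(c["frame"][150:230,272:352],(600,600),interpolation=cv2.INTER_CUBIC)[:,:,::-1])
E
```

```text
16.77 [ 0.515  -0.0681  0.0995] jaw 82.08 xaxis [-0.  0. -1.] q [ 0.6   0.24 -0.62  1.91  0.16  1.04  1.35] F [0.4 0.6 0.7] 0.03840636694810368
```

View pics/g12.png

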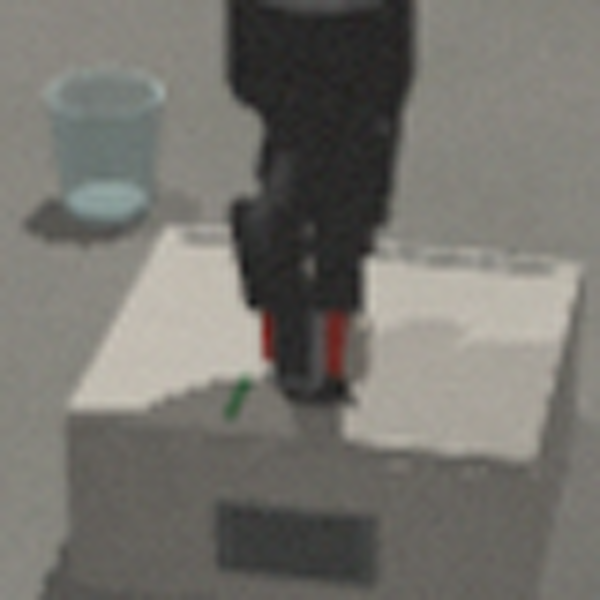

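The fingers straddle the red wing in the side crop, with red visible on both sides of the near finger at (268,335) and (338,340). I'll raise 3 mm to clear the boss and close.

Call:
move_arm(
  plan=[
    [0.001,0.001,0.004,0,0,0,0.45],
    [0.001,0.001,0.004,0,0,0,0],
    [0.001,0.001,0.004,0,0,0,0],
    [0.001,0.001,0.004,0,0,0,0],
    [0.001,0.001,0.004,0,0,0,0],
  ],
)

```text
t: 17.45
position: [0.5168, -0.0661, 0.1046]
ee_rot: [0.706, 0.049, 0.705, -0.048]
contact_force: [-1.1, 2.9, 6.1]
finger_gap: 0.0088
```

```bash
python3 st.py
```

```text
17.45 [ 0.5168 -0.0661  0.1046] jaw 82.14 xaxis [ 0.002  0.    -1.   ] q [ 0.6   0.24 -0.62  1.9   0.16  1.05  1.35] F [-1.1  2.9  6.1] 0.008766930817644661
```

Call:
move_arm(
  plan=[
    [0.001,0.001,0.004,0,0,-8,0],
    [0.001,0.001,0.004,0,0,-16,0],
    [0.001,0.001,0.004,0,0,-24,0],
    [0.001,0.001,0.004,0,0,-32,0],
    [0.001,0.001,0.004,0,0,-40,0],
    [0.001,0.001,0.004,0,0,-48,0],
    [0.001,0.001,0.004,0,0,-56,0],
    [0.001,0.001,0.004,0,0,-64,0],
  ],
)

```text
t: 18.45
position: [0.5167, -0.0664, 0.107]
ee_rot: [0.571, 0.416, 0.572, -0.417]
contact_force: [2.0, -2.0, -6.4]
finger_gap: 0.0088
```

```bash
python3 st.py
```

```text
18.45 [ 0.5167 -0.0664  0.107 ] jaw 17.83 xaxis [-0.001 -0.    -1.   ] q [ 0.48  0.22 -0.48  1.9   0.11  1.05  0.26] F [ 2.  -2.  -6.4] 0.008843631318268774
```

The extra 4 mm of lift in that move was unintended, so I'll take it back while finishing the turn.

Call:
move_arm(
  plan=[
    [0,0,-0.004,0,0,0,0],
    [0,0,-0.004,0,0,-5,0],
    [0,0,-0.004,0,0,-10,0],
    [0,0,-0.004,0,0,-14,0],
    [0,0,-0.004,0,0,-16,0],
    [0,0,-0.004,0,0,-16,0],
  ],
)

```text
t: 19.2
position: [0.5169, -0.066, 0.1045]
ee_rot: [0.51, 0.489, 0.51, -0.49]
contact_force: [-5.9, -1.5, 11.1]
finger_gap: 0.0088
```

```bash
python3 st.py;python3 - <<'E'
from plant import bot
print(bot.observe()["wrist_torque"].round(2))
E
```

```text
19.2 [ 0.5169 -0.066   0.1045] jaw 2.31 xaxis [-0.    -0.001 -1.   ] q [ 0.45  0.21 -0.45  1.91  0.11  1.04 -0.01] F [-5.9 -1.5 11.1] 0.008770050545094613
[-0.16  1.35  0.17]
```

Call:
move_arm(
  plan=[
    [0,0,0,0,0,0,0.4],
    [0,0,0,0,0,0,0.4],
    [0,0,0,0,0,0,0.4],
    [0,0,0.03,0,0,0,0.4],
    [0,0,0.08,0,0,0,0.4],
    [-0.03,0.05,0.12,0,0,0,0.4],
    [-0.06,0.1,0.14,0,0,0,0.4],
    [-0.09,0.16,0.14,0,0,0,0.4],
  ],
)

```text
t: 20.2
position: [0.4321, 0.0857, 0.245]
ee_rot: [0.51, 0.492, 0.508, -0.49]
contact_force: [0.9, -0.1, 0.5]
finger_gap: 0.0343
```

```bash
python3 st.py; python3 - <<'E'
from plant import bot
from h import *
a=[]
c=bot.capture("side");np.save("S3.npy",c,allow_pickle=True)
a.append(cv2.resize(c["frame"][170:250,272:352],(400,400),interpolation=cv2.INTER_CUBIC)[:,:,::-1])
cv2.imwrite("pics/sf.png",c["frame"][:,:,::-1])
c=bot.capture("top");np.save("T3.npy",c,allow_pickle=True)
a.append(cv2.resize(c["frame"][155:235,300:380],(400,400),interpolation=cv2.INTER_CUBIC)[:,:,::-1])
cv2.imwrite("pics/g13.png",np.hstack(a))
cv2.imwrite("pics/tf.png",c["frame"][:,:,::-1])
E
```

```text
20.2 [0.4321 0.0857 0.245 ] jaw 2.09 xaxis [ 0.003 -0.    -1.   ] q [ 0.34 -0.09 -0.59  1.9  -0.05  1.32 -0.2 ] F [ 0.9 -0.1  0.5] 0.03431550133144938
```

View pics/g13.png

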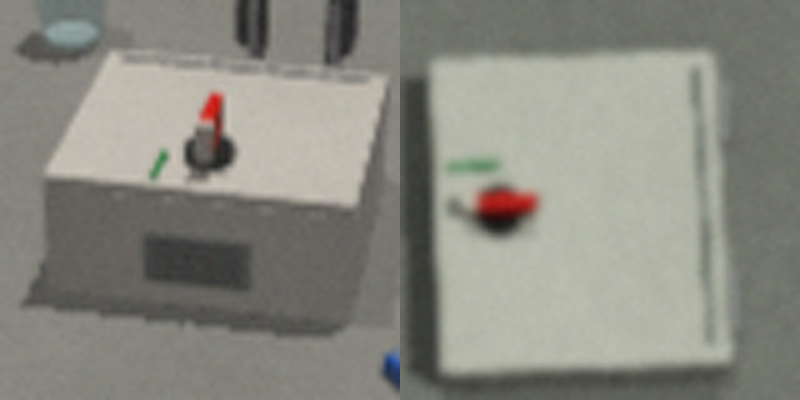

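View pics/sf.png

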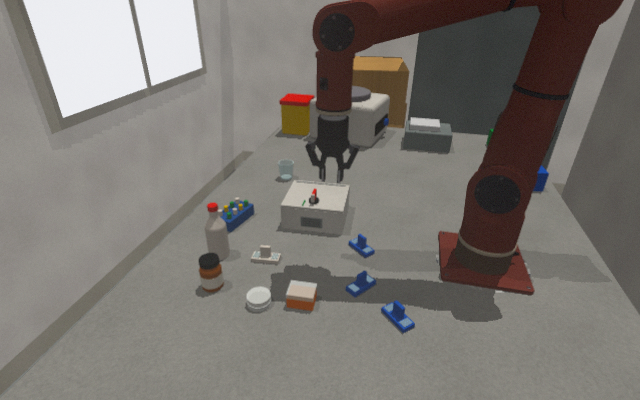

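```bash
python3 - <<'E'
from h import *
S2=np.load("S2.npy",allow_pickle=True).item();S=np.load("S3.npy",allow_pickle=True).item();T2=np.load("T2.npy",allow_pickle=True).item();T=np.load("T3.npy",allow_pickle=True).item()
for a,b,(x,y,w,h) in((S2,S,(278,175,70,60)),(T2,T,(300,155,75,80))):
    g=lambda c:cv2.GaussianBlur(cv2.cvtColor(c["frame"],cv2.COLOR_RGB2GRAY)[y:y+h,x:x+w].astype(np.float32),(0,0),1)
    print(cv2.phaseCorrelate(g(a),g(b)),np.abs(g(a)-g(b))[-25:].mean())
tc=lambda u,v:((u-400+.5)/5-.5+300,(v+.5)/5-.5+155)
p,q=onz(T,tc(538,203),.1245),onz(T,tc(475,204),.1245);print(p,q,"wing yaw",np.degrees(np.arctan2(*(p-q)[[1,0]])))
E
python3 - <<'E'
from plant import bot
s=bot.observe();print(s["t"],s["contact_force"].round(1)); print(bot.finish_job())
E
```

```text
((-0.29934523858016604, 0.07242791880860722), 0.4335580048737703) 0.516965
((0.8343717502596277, -0.016702230084263192), 0.5577257849375407) 0.49511558
[ 0.51470651 -0.08892647  0.1245    ] [ 0.51334889 -0.05055481  0.1245    ] wing yaw -87.97367254998932
20.3 [ 1.1 -1.3 -0.8]
the job is handed in; nothing more can be done
None
```

The blue carrier is in the chamber, the lid is shut and the knob is turned to its stop. I handed the job in at 20.3 s with the arm clear of everything; no verdict was reported.

- **Carrier:** I took the blue carrier farthest from the base (0.46 m), gripped it by the fin and lowered it until the floor pushed back with 4.6 N. After release it sat centred inside the yellow ribs with its fin upright. The closed lid hid it after that, so this was my last look at it.
- **Lid:** I pushed it over from behind and pressed it down. It took 16 N at the height expected for a shut lid. The two front corners measured 86 and 89 mm high, against 88.5 mm nominal.
- **Knob:** I turned it about 80° clockwise. In the last top picture the wing lies at −88°, against about −87° expected at the stop, with the white tip toward the free edge. That puts the latch at about 1.57 rad.
- **Other things on the bench:** they stand where they were in the last side picture, judged by eye.

Three things did not go cleanly or did not agree:

- **Lid bump:** there was a brief 8 N reading, and the lid shifted slightly, when I first came down behind it.
- **Knob lift:** I raised the tool 4 mm too far during the knob turn (about 6 N of pull) and took it back straight away.
- **Before/after comparison:** the chamber pictures from before and after the turn differed by a fraction of a pixel (0.3 side, 0.8 top). I put that down to the wing itself having moved. The lid outline looked the same in both.

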